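# Heft two bottles and present the heavier to the code reader

### The arm

A 6-joint arm with a two-finger parallel gripper is mounted at the origin on a cart in front of the work surface, level with it; the furniture and walls round the work are solid. World frame = base frame: x ahead of the robot, y to its left, z up, the work surface at z = 0. Lengths are in m, angles in rad, forces in N, time in s.
With the tool pointing down it reaches from about 0.35 to 0.85 m from the base axis. Payload 8.1 kg.
Tool frame: the origin (TCP) lies at the centre of the arm's flange, where the gripper is bolted on; the fingertips stand 186 mm ahead of it and the grasp point (between the pads) lies 167 mm ahead of it; z points along the fingers, y is the line along which they close (so a half turn about z gives the same grasp; the last joint's range is limited). The gripper opens to 93 mm and grips with 3 to 60 N. Pads are 15 mm wide; open, the fingers measure 128 mm over their backs; the gripper's body (75 mm by 188 mm) begins 65 mm behind the grasp point.
Start: joints at [-1.329, 0.13, 1.488, -0, 1.523, -0.085], TCP at [0.193, -0.568, 0.405] pointing down, gripper open.
Joint ranges: [-2.96, 2.96], [-0.89, 2.26], [0.02, 2.5], [-1.34, 4.48], [0, 2.73], [-2.66, 2.66]. Speed limits (rad/s): [2.39, 2.39, 2.79, 3.14, 3.14, 3.14].

### API

Orientations are given as a rotation vector (axis times angle).
In Python, from plant import robot gives the robot as it stands.
- The arm moves only by the tool apply_moves, never from a script. Its argument "series" is a list of rows, each a list of 2 entries, a list of its own where there are three numbers: the shift along the tool's x, y, z in mm, then the turn, a rotation vector about the tool's x, y, z in rad. A call has 1 to 12 rows; each row shifts and turns the commanded pose from where the row before left it, along the tool's axes as they then stand; what a row does not reach is not made up. A row lasts 1/12 s, in which the tool goes at most 41.7 mm and 7.16 degrees, less where a joint would pass 70% of its speed; a pose out of reach is approached as far as the arm can. A call is refused whole if a number of a shift passes 41.7 or a number of a turn 0.125, either way. A call with a gripper value outside its range is refused whole. "claw" is the opening, from 0 (shut) to 1 (fully open), set as the call begins (left out, the last holds). The fingers move at their own pace and stop on an object; "newtons" is the grip in N (left out, the last holds). Time passes only in rows, so rows that do not move let the fingers close. It gives the time, the measured TCP pose, the force, the opening and the grip force at its end, in the units of the state.
- robot.read_state(): the state, without advancing time (a new reading comes with each control period).
- robot.read_camera(name): name is "scene" or "top"; returns (picture, depth): 480x640x3 uint8, blue, green, red; 480x640 float32, m along the optical axis (not along the pixel's ray), 0 where there is no reading.
- robot.calibration(name): a dict with "fx", "fy", "cx", "cy" (pixels), "extrinsics" (4x4, takes a point from world to camera coordinates). Camera axes: x right, y down, z forward; pixel columns grow to the right and rows downward; lengths in m; the calibration is good to about 2 mm. A picture is of the moment at which its call begins. calibration takes no time and is no camera call.
- robot.close_job(): hands the job in; it is judged then, once.
The state is a dict: "t": time; "q": joint angles; "dq": joint speeds; "joint_torque": joint torques, N m; "tool_pos": TCP position; "orientation": TCP orientation; "force": force on the tool from outside, world axes, zero at the start; "wrist_torque": the same for the moment, N m; "opening": finger opening in m; "gripper_force": force on a finger pad.
Only numpy, scipy, OpenCV 4.12 (cv2) and the standard library are available. Lean on these libraries where they do the work, as an engineer would, in place of code of your own. Each camera call takes 0.05 s, during which the arm holds its last target. There are 200 camera calls.

### The job

Two look-alike white bottles of milling balls stand on a blue and a yellow pad, and one is much fuller: lift the bottle on the blue pad straight up about 10 cm, feel its weight and set it back upright where it stood, then lift the one on the yellow pad in the same way and judge which is heavier. Finish while holding the heavier bottle upright and still over the middle of the code reader's dark window, its foot about 3 to 4 cm above the window and not touching it, with the lighter bottle standing where it stood at the start on its own pad. The lighter bottle must never be held over the reader, no bottle may be dropped or tipped over, and leave the other things on the bench alone.

Things in the scene. Friction and masses are not known exactly. Their poses are not given: they have to be found in the camera images.
- bottle_a: one of two identical white plastic bottles with an orange screw cap and a label, closed and rigid, 36 mm diameter, 76 mm tall (straight body up to about 50 mm, then shoulder; cap 22 mm wide from 65 to 76 mm). Origin at the centre of its underside, z up its axis. It stands on one of the two pads; which pad varies. One bottle weighs 0.35 to 0.55 kg, the other 0.09 to 0.19 kg: they can be told apart only by lifting. 20 N of grip or more holds either
- bottle_b: the other of the two identical bottles, same size and origin as bottle_a
- blue_pad: fixed round blue pad, 80 mm diameter, 6 mm thick, with a black rubber disc of 48 mm diameter in its middle, on the work surface (z = 0); origin at the centre of its underside. A bottle stands within about 8 mm of its middle
- yellow_pad: the same pad in yellow, with the other bottle. The two pads and the reader may swap places
- reader_window (a point): middle of the black window, 50 mm square, on top of the fixed white code reader (96 x 86 mm, 50 mm tall, turned about the vertical by up to 0.5 rad); the window lies level at z = 0.05 and looks up
- petri: bystander: loose clear petri dish, 57 mm diameter, 15 mm tall, origin at the centre of its underside
- beaker: bystander: loose clear beaker, 53 mm diameter, 69 mm tall, origin at the centre of its underside

How it is judged:
By the outcome, as a careful person would: the job done as asked, in the order asked, and still so for the second after the job is handed in, while the arm keeps its last pose, push and grip.
It also fails if it takes over 69 s, if anything falls off the work surface, if the arm or the gripper's body presses on something with over 40 N, if the wrist force passes 120 N, or if a joint passes its speed limit or range.

## Working session

There is one attempt and no reset: what is moved stays moved. The work goes in short steps, Python scripts to look and compute and a tool call to move; the robot and the scene stay as the last step left them, time stands still between calls to the robot, and variables do not carry over. Pictures are saved under pics/ and viewed, at most 10 in all, crops included, and the job is handed in when it is done.

Besides the shell and the picture viewer there is one more tool, called after "Emit:" as a command line: name --argument value ..., lists and objects as JSON in quotes. apply_moves: Moves the arm, as the interface text tells. Its arguments: {"type":"object","properties":{"series":{"type":"array"},"claw":{"type":"number"},"newtons":{"type":"number"}},"required":["series"]}

```bash
mkdir -p pics; python3 - <<'E'
from plant import robot
import cv2,numpy as np
s=robot.read_state();print(s)
for n in("scene","top"):
    p,d=robot.read_camera(n);cv2.imwrite(f"pics/{n}0.png",p);np.save(f"{n}_d.npy",d)
    c=robot.calibration(n);print(n,c)
E
```

```text
{'t': 0.0, 'q': array([-1.32944909e+00,  1.31129635e-01,  1.48928821e+00, -8.03553819e-06,
        1.52301665e+00, -8.53720281e-02]), 'dq': array([ 8.68683235e-04,  4.55691368e-06, -5.45121969e-04, -8.32279742e-04,
       -1.25419894e-03,  4.27563737e-04]), 'joint_torque': array([ 2.12093651e-04, -5.59852231e+01, -4.91757274e+01,  7.66511704e-02,
        3.55597422e-02, -1.72433552e-04]), 'tool_pos': array([ 0.19254094, -0.56801578,  0.40370108]), 'orientation': array([-3.09795565e+00, -5.10631914e-01,  2.37832209e-04]), 'force': array([ 0.07842529,  0.29014659, -0.44557977]), 'wrist_torque': array([ 0.00621097, -0.03478315, -0.0249138 ]), 'gripper_force': 0.0, 'opening': 0.09278214465453184}
scene {'fx': 433.1166403144783, 'fy': 433.1166403144783, 'cx': 322.7113293726754, 'cy': 237.92611929089895, 'extrinsics': array([[-0.70030854, -0.7138213 ,  0.0052058 ,  0.52445543],
       [-0.54436184,  0.529311  , -0.65076881,  0.25153516],
       [ 0.46177715, -0.4585728 , -0.75925809,  0.80970598],
       [ 0.        ,  0.        ,  0.        ,  1.        ]])}
top {'fx': 529.4637976268209, 'fy': 529.4637976268209, 'cx': 316.56986121291703, 'cy': 248.37617189037542, 'extrinsics': array([[-2.24638270e-04, -9.99885231e-01, -1.51484310e-02,
         1.92815830e-01],
       [-9.92806848e-01,  2.03667046e-03, -1.19709711e-01,
         5.56191901e-01],
       [ 1.19726825e-01,  1.50125747e-02, -9.92693362e-01,
         1.26541919e+00],
       [ 0.00000000e+00,  0.00000000e+00,  0.00000000e+00,
         1.00000000e+00]])}
```

View pics/scene0.png

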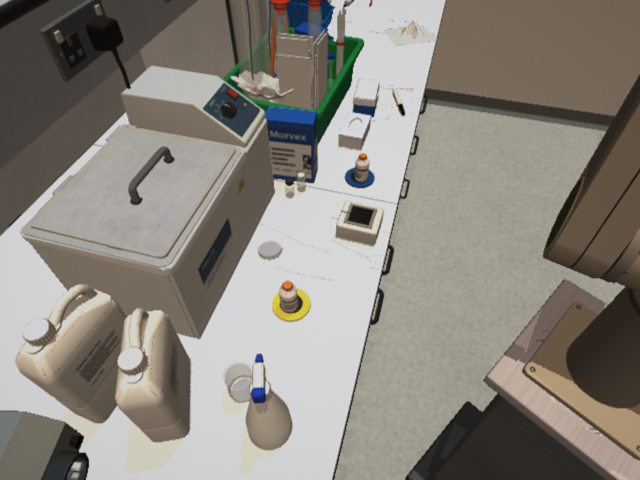

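View pics/top0.png

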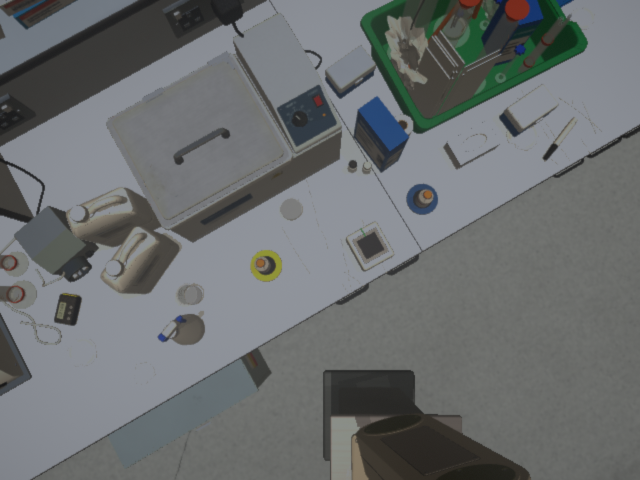

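The scene view shows the blue pad with its bottle at (360,177), the yellow pad with its bottle at (291,304) and the reader at (360,220). In the top view they are at (422,198), (266,265) and (371,245). The petri dish (291,209) and beaker (190,293) stand clear. Next I'll measure these from both views.

```bash
cat > h.py <<'E'
import cv2,numpy as np
from plant import robot
def ray(n,uv):
    c=robot.calibration(n);E=c["extrinsics"];R,t=E[:3,:3],E[:3,3]
    d=R.T@np.array([(uv[0]-c["cx"])/c["fx"],(uv[1]-c["cy"])/c["fy"],1]);return -R.T@t,d/np.linalg.norm(d)
def plane(n,uv,z):
    o,d=ray(n,uv);return o+d*(z-o[2])/d[2]
def tri(u1,u2,a="scene",b="top"):
    (o1,d1),(o2,d2)=ray(a,u1),ray(b,u2)
    s=np.linalg.lstsq(np.c_[d1,-d2],o2-o1,rcond=None)[0];p,q=o1+s[0]*d1,o2+s[1]*d2
    return (p+q)/2,np.linalg.norm(p-q)
def mask(p,kind):
    h=cv2.cvtColor(p,cv2.COLOR_BGR2HSV)
    lo,hi={"blue":((100,120,40),(125,255,255)),"yellow":((22,120,80),(35,255,255)),
      "orange":((5,130,110),(18,255,255)),"dark":((0,0,0),(180,255,75))}[kind]
    return cv2.inRange(h,lo,hi)
def blob(p,kind,c,r):
    """largest blob of a colour within r pixels of c: contour shifted to full image"""
    x,y=c[0]-r,c[1]-r;m=mask(p[y:y+2*r,x:x+2*r],kind)
    k=max(cv2.findContours(m,cv2.RETR_EXTERNAL,cv2.CHAIN_APPROX_NONE)[0],key=cv2.contourArea)
    return k+np.array([x,y])
def cen(k):
    m=cv2.moments(k);return np.array([m["m10"],m["m01"]])/m["m00"]
E
cat > m.py <<'E'
from h import *
P={n:cv2.imread(f"pics/{n}0.png") for n in("scene","top")}
W={"blue":((360,177),(422,198)),"yellow":((291,304),(266,265))}
for k,(a,b) in W.items():
    ea=cv2.fitEllipse(cv2.convexHull(blob(P["scene"],k,a,26)));eb=cv2.fitEllipse(cv2.convexHull(blob(P["top"],k,b,26)))
    print(k,ea,eb,tri(ea[0],eb[0]),plane("scene",ea[0],.006),plane("top",eb[0],.006))
    ca=cen(blob(P["scene"],"orange",(a[0],a[1]-15),18));cb=cen(blob(P["top"],"orange",b,18))
    print(" cap",ca,cb,tri(ca,cb),plane("scene",ca,.072),plane("top",cb,.074))
ka,kb=blob(P["scene"],"dark",(360,215),16),blob(P["top"],"dark",(371,245),18)
print("win",cv2.contourArea(ka),cv2.contourArea(kb),tri(cen(ka),cen(kb)),plane("scene",cen(ka),.05),plane("top",cen(kb),.05),cv2.minAreaRect(kb))
E
python3 m.py
python3 - <<'E'
import cv2,numpy as np
s,t=[cv2.imread(f"pics/{n}0.png") for n in("scene","top")]
a=cv2.resize(s[140:330,230:400],None,fx=2.3,fy=2.3,interpolation=2);b=cv2.resize(t[170:320,170:450],None,fx=1.4,fy=1.4)
b=cv2.resize(b,(400,a.shape[0]));cv2.imwrite("pics/c0.png",np.hstack([a,b]))
E
```

```text
blue ((359.16070556640625, 177.3078155517578), (18.56245231628418, 28.265567779541016), 94.6668701171875) ((422.2445373535156, 199.13746643066406), (26.965009689331055, 27.68148422241211), 87.82363891601562) (array([ 6.86321113e-01, -7.58618722e-02,  3.70893274e-04]), np.float64(0.0005178888612914627)) [ 0.68250498 -0.07072959  0.006     ] [ 0.68489538 -0.07495307  0.006     ]
 cap [362.58695652 156.08695652] [427.3125 194.    ] (array([ 0.68187751, -0.07478454,  0.07536754]), np.float64(0.0014573641479060711)) [ 0.68389635 -0.0784655   0.072     ] [ 0.68278806 -0.07464145  0.074     ]
yellow ((290.8346862792969, 304.24517822265625), (32.22642135620117, 37.530574798583984), 82.30482482910156) ((265.84429931640625, 265.152587890625), (30.277463912963867, 30.622459411621094), 68.6929702758789) (array([0.51794316, 0.31996627, 0.00162016]), np.float64(0.0007051519249261672)) [0.51545992 0.32141649 0.006     ] [0.51782614 0.31970839 0.006     ]
 cap [287.2        285.38611111] [260.     262.6875] (array([0.51698372, 0.32536021, 0.07729821]), np.float64(0.0010564024306998663)) [0.51947417 0.32287122 0.072     ] [0.51769523 0.32611483 0.074     ]
win 298.0 358.0 (array([0.56255938, 0.06184308, 0.04829784]), np.float64(0.0008296815719736124)) [0.56119529 0.06291276 0.05      ] [0.56268615 0.06222507 0.05      ] ((369.9339599609375, 244.9811553955078), (19.71710205078125, 19.911357879638672), 60.945396423339844)
```

View pics/c0.png

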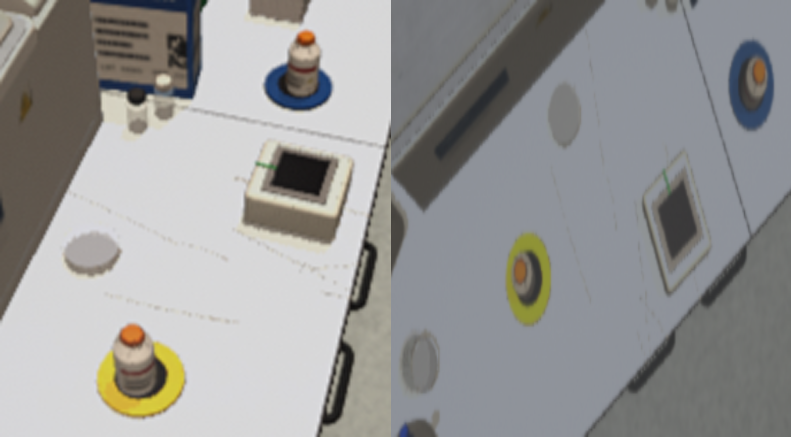

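The crop confirms it: blue bottle at crop (303,65), yellow bottle at (133,360), window at (300,172), with nothing close around any of them. The heights agree too: cap top about 0.076, window about 0.048, pads near zero. I'll line the finger axis up with the bench edge.

```bash
cat > go.py <<'E'
import sys,numpy as np
from scipy.spatial.transform import Rotation as Ro
from plant import robot
# usage: go.py x y z_tcp -> turn and shift (mm) in tool axes; shift given for axes after the turn
y=np.array([.479,-.878,0]);y/=np.linalg.norm(y);z=np.array([0,0,-1.])
G=np.c_[np.cross(y,z),y,z]
s=robot.read_state();R=Ro.from_rotvec(s["orientation"]).as_matrix()
print("t",s["t"],"pos",s["tool_pos"].round(4),"F",s["force"].round(2),"op",round(s["opening"],4),"grip",round(s["gripper_force"],1),"q",s["q"].round(2))
print("turn",Ro.from_matrix(R.T@G).as_rotvec().round(3),"shift",(G.T@(np.array(sys.argv[1:4],float)-s["tool_pos"])*1e3).round(1))
E
python3 go.py 0.683 -0.076 0.40
```

```text
t 0.1 pos [ 0.1926 -0.568   0.4038] F [ 0.34  0.25 -0.1 ] op 0.0929 grip 0.0 q [-1.33  0.13  1.49  0.    1.52 -0.09]
turn [-0.002 -0.    -0.173] shift [ 666.2 -197.1    3.8]
```

Emit:
apply_moves --series '[[[0,0,0],[0,0,-0.087]],[[0,0,0],[0,0,-0.086]],[[33,-10,0],[0,0,0]],[[33,-10,0],[0,0,0]],[[33,-10,0],[0,0,0]],[[33,-10,0],[0,0,0]],[[33,-10,0],[0,0,0]],[[33,-10,0],[0,0,0]],[[33,-10,0],[0,0,0]],[[33,-10,0],[0,0,0]],[[33,-10,0],[0,0,0]],[[33,-10,0],[0,0,0]]]' --claw 1 --newtons 35

```text
t: 1.1
tool_pos: [0.4352, -0.3208, 0.4044]
orientation: [-3.044, -0.777, 0.001]
force: [0.8, -0.7, -0.5]
opening: 0.0929
gripper_force: 0.0
```

Emit:
apply_moves --series '[[[33,-10,0],[0,0,0]],[[33,-10,0],[0,0,0]],[[33,-10,0],[0,0,0]],[[33,-10,0],[0,0,0]],[[33,-10,0],[0,0,0]],[[33,-10,0],[0,0,0]],[[33,-10,0],[0,0,0]],[[33,-10,0],[0,0,0]],[[30,-8,0],[0,0,0]],[[0,0,0],[0,0,0]],[[0,0,0],[0,0,0]],[[0,0,0],[0,0,0]]]'

```text
t: 2.1
tool_pos: [0.65, -0.1043, 0.404]
orientation: [-3.044, -0.778, 0.002]
force: [-0.4, -0.2, 0.0]
opening: 0.0932
gripper_force: 0.0
```

```bash
python3 go.py 0.683 -0.076 0.205
```

```text
t 2.1 pos [ 0.65   -0.1043  0.404 ] F [-0.36 -0.19  0.03] op 0.0932 grip 0.0 q [-0.24  0.29  1.31 -0.    1.55  0.83]
turn [-0.001  0.001  0.001] shift [ 42.6  -9.  199. ]
```

Emit:
apply_moves --series '[[[21.5,-4.5,0],[0,0,0]],[[21,-4.5,0],[0,0,0]],[[0,0,25],[0,0,0]],[[0,0,25],[0,0,0]],[[0,0,25],[0,0,0]],[[0,0,25],[0,0,0]],[[0,0,0],[0,0,0]],[[0,0,0],[0,0,0]]]'

```text
t: 2.77
tool_pos: [0.6819, -0.0771, 0.3032]
orientation: [-3.043, -0.774, 0.006]
force: [0.6, -0.4, 0.4]
opening: 0.093
gripper_force: 0.0
```

```bash
python3 go.py 0.683 -0.076 0.205; python3 - <<'E'
from h import *
p,_=robot.read_camera("scene");t,_=robot.read_camera("top")
cv2.imwrite("pics/c1.png",np.hstack([cv2.resize(p[80:240,300:430],(400,492),interpolation=2),cv2.resize(t[130:270,360:480],(400,492),interpolation=2)]))
E
```

```text
t 2.7667 pos [ 0.6819 -0.0771  0.3032] F [ 0.62 -0.4   0.44] op 0.093 grip 0.0 q [-0.19  0.42  1.33 -0.    1.39  0.89]
turn [-0.002  0.003 -0.001] shift [ 1.5 -0.4 98.2]
```

View pics/c1.png

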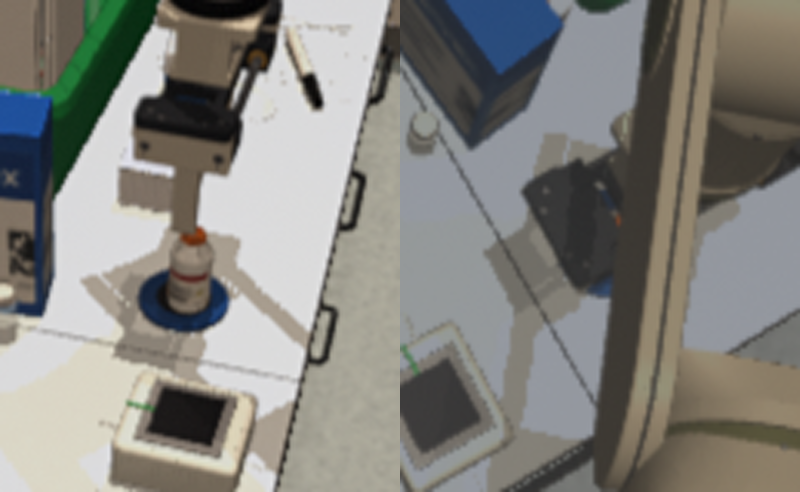

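The crop shows the open fingers straddling the bottle, with the near fingertip at crop (187,232) and the cap at (195,237). I'll check that sideways alignment by projection.

```bash
python3 - <<'E'
from h import *
c=robot.calibration("scene");E=c["extrinsics"]
s=robot.read_state()["tool_pos"]
y=np.array([.479,-.878,0])
for k in(.047,.055,.064):
  for w in(-.0075,0,.0075):
    P=s-y*k+w*np.array([.878,.479,0])+[0,0,-.186];q=E[:3,:3]@P+E[:3,3];u=q[0]/q[2]*c["fx"]+c["cx"];v=q[1]/q[2]*c["fy"]+c["cy"]
    print(k,w,(u-300)*400/130,(v-80)*492/160)
E
```

```text
0.047 -0.0075 191.64408595768762 223.6134611232107
0.047 0 182.27950102200586 221.80795700921007
0.047 0.0075 172.93999203250715 220.00728757013704
0.055 -0.0075 189.22588274850273 229.8309156908283
0.055 0 179.8193721439625 228.00832442593097
0.055 0.0075 170.4381711192003 226.19063710692393
0.064 -0.0075 186.4773209615081 236.89775687771527
0.064 0 177.02319578439264 235.05564659917968
0.064 0.0075 167.59464694325865 233.21851979933905
```

```bash
python3 - <<'E'
from h import *
p,_=robot.read_camera("scene");cv2.imwrite("pics/s2.png",p)
for v in(142,146,150,153,156,159): print(v,[tuple(int(x) for x in p[v,u]) for u in range(350,372)])
c=cen(blob(p,"orange",(362,157),12));print(c)
C=robot.calibration("scene");E=C["extrinsics"];s=robot.read_state()["tool_pos"];y=np.array([.479,-.878,0])
for h in(.186,.17,.15):
  for k in(.047,.064):
    for w in(-.0075,.0075):
      q=E[:3,:3]@(s-y*k+w*np.array([.878,.479,0])-[0,0,h])+E[:3,3];print(h,k,w,(q[:2]/q[2]*C["fx"]+[C["cx"],C["cy"]]).round(1))
cv2.imwrite("pics/c2.png",cv2.resize(p[120:195,325:400],(750,600)[::-1] if 0 else (600,600),interpolation=cv2.INTER_NEAREST))
E
```

```text
142 [(99, 111, 123), (100, 111, 124), (101, 113, 126), (102, 113, 127), (98, 110, 123), (85, 100, 113), (76, 92, 105), (76, 91, 103), (76, 91, 104), (75, 90, 102), (75, 91, 103), (76, 91, 104), (76, 92, 105), (82, 92, 101), (189, 188, 190), (220, 218, 218), (220, 219, 219), (219, 218, 219), (220, 219, 219), (219, 218, 218), (219, 218, 218), (219, 218, 218)]
146 [(100, 111, 124), (97, 109, 122), (99, 110, 124), (99, 111, 124), (89, 101, 113), (79, 93, 105), (75, 91, 103), (75, 91, 104), (76, 91, 104), (75, 90, 102), (76, 91, 103), (73, 88, 101), (70, 83, 95), (121, 127, 134), (207, 205, 206), (221, 219, 219), (219, 219, 218), (219, 219, 218), (219, 218, 218), (219, 218, 218), (219, 218, 218), (219, 218, 218)]
150 [(199, 215, 218), (199, 215, 217), (200, 217, 220), (199, 216, 218), (162, 179, 184), (98, 114, 124), (76, 92, 104), (75, 90, 103), (75, 91, 103), (76, 91, 104), (76, 91, 104), (73, 88, 102), (74, 85, 93), (174, 175, 177), (217, 214, 215), (221, 219, 219), (221, 219, 219), (220, 218, 218), (221, 218, 218), (220, 218, 218), (220, 218, 218), (219, 218, 218)]
153 [(220, 218, 218
[... 789 characters left out ...]
9, 170), (143, 157, 168), (119, 132, 144), (104, 118, 130), (94, 106, 118), (86, 102, 121), (70, 89, 120), (44, 67, 109), (34, 56, 99), (36, 58, 99), (41, 64, 102), (57, 77, 110), (76, 93, 115), (90, 103, 115), (119, 131, 141), (140, 154, 164), (145, 159, 169), (145, 158, 168)]
[362.56190476 155.5047619 ]
0.186 0.047 -0.0075 [362.2 152.5]
0.186 0.047 0.0075 [356.1 151.3]
0.186 0.064 -0.0075 [360.5 156.8]
0.186 0.064 0.0075 [354.3 155.6]
0.17 0.047 -0.0075 [362.7 147.1]
0.17 0.047 0.0075 [356.5 145.9]
0.17 0.064 -0.0075 [361.  151.4]
0.17 0.064 0.0075 [354.8 150.2]
0.15 0.047 -0.0075 [363.3 140.1]
0.15 0.047 0.0075 [357.1 138.9]
0.15 0.064 -0.0075 [361.6 144.4]
0.15 0.064 0.0075 [355.3 143.2]
```

View pics/c2.png

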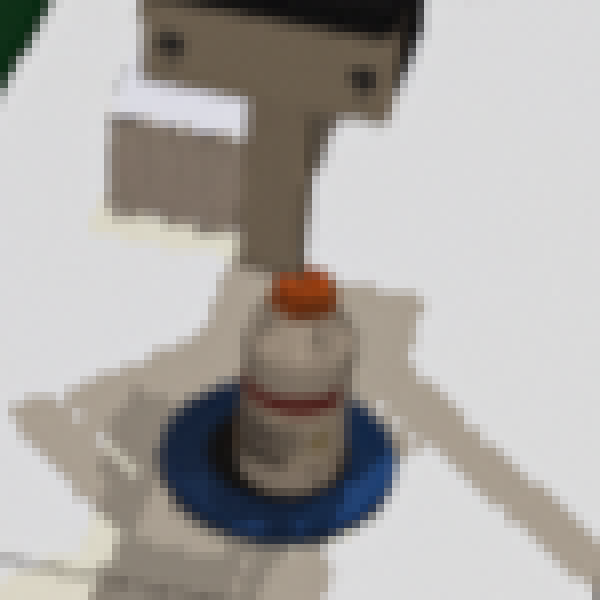

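The crop shows the near finger at columns 354.5 to 362.7, which agrees with the projection within half a pixel. The bottle stands under the grasp centre, so I'll go down.

Emit:
apply_moves --series '[[[1.5,0,16],[0,0,0]],[[0,0,16],[0,0,0]],[[0,0,16],[0,0,0]],[[0,0,16],[0,0,0]],[[0,0,16],[0,0,0]],[[0,0,10],[0,0,0]],[[0,0,7],[0,0,0]],[[0,0,0],[0,0,0]],[[0,0,0],[0,0,0]],[[0,0,0],[0,0,0]]]'

```text
t: 3.75
tool_pos: [0.6852, -0.0753, 0.2094]
orientation: [3.043, 0.777, 0.003]
force: [0.4, -0.1, 0.7]
opening: 0.0928
gripper_force: 0.0
```

Emit:
apply_moves --series '[[[0,0,0],[0,0,0]],[[0,0,0],[0,0,0]],[[0,0,0],[0,0,0]],[[0,0,0],[0,0,0]],[[0,0,0],[0,0,0]],[[0,0,0],[0,0,0]],[[0,0,0],[0,0,0]],[[0,0,0],[0,0,0]],[[0,0,0],[0,0,0]],[[0,0,0],[0,0,0]],[[0,0,0],[0,0,0]],[[0,0,0],[0,0,0]]]' --claw 0.2 --newtons 35

```text
t: 4.75
tool_pos: [0.6845, -0.0751, 0.2077]
orientation: [-3.044, -0.777, 0.0]
force: [-1.1, 1.2, 0.1]
opening: 0.035
gripper_force: 35.0
```

```bash
python3 go.py 0.683 -0.076 0.205
```

```text
t 4.75 pos [ 0.6845 -0.0751  0.2077] F [-1.11  1.21  0.09] op 0.035 grip 35.0 q [-0.18  0.52  1.38  0.    1.24  0.89]
turn [-0.  0.  0.] shift [-1.7  0.1  2.7]
```

Emit:
apply_moves --series '[[[0,0,-5],[0,0,0]],[[0,0,-10],[0,0,0]],[[0,0,-15],[0,0,0]],[[0,0,-15],[0,0,0]],[[0,0,-15],[0,0,0]],[[0,0,-15],[0,0,0]],[[0,0,-15],[0,0,0]],[[0,0,-10],[0,0,0]],[[0,0,0],[0,0,0]],[[0,0,0],[0,0,0]],[[0,0,0],[0,0,0]],[[0,0,0],[0,0,0]]]'

```text
t: 5.75
tool_pos: [0.684, -0.0751, 0.3061]
orientation: [-3.043, -0.777, 0.004]
force: [0.4, 0.1, -2.1]
opening: 0.0352
gripper_force: 35.0
```

Emit:
apply_moves --series '[[[0,0,0],[0,0,0]],[[0,0,0],[0,0,0]],[[0,0,0],[0,0,0]],[[0,0,0],[0,0,0]],[[0,0,0],[0,0,0]],[[0,0,0],[0,0,0]]]'

```text
t: 6.25
tool_pos: [0.6845, -0.0752, 0.3077]
orientation: [3.044, 0.777, 0.0]
force: [-0.3, -0.0, -1.2]
opening: 0.0352
gripper_force: 35.0
```

```bash
python3 - <<'E'
from h import *
f=[]
for i in range(8):
    p,_=robot.read_camera("scene");f.append(robot.read_state()["force"])
print(np.mean(f,0),np.std(f,0));cv2.imwrite("pics/c3.png",cv2.resize(p[60:240,280:430],(600,600)))
E
python3 go.py 0.6845 -0.0751 0.2077
```

```text
[ 2.05129451e-01  1.81625919e-03 -1.97216759e+00] [0.3702632  0.57653044 0.50308233]
t 6.65 pos [ 0.6845 -0.0752  0.3078] F [ 0.18 -0.1  -1.31] op 0.0351 grip 35.0 q [-0.18  0.42  1.32  0.    1.4   0.89]
turn [ 0. -0.  0.] shift [ 0.000e+00 -1.000e-01  1.001e+02]
```

View pics/c3.png

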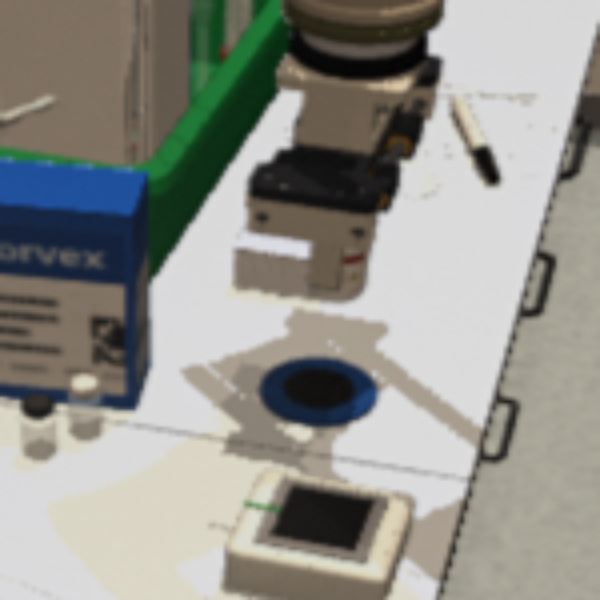

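The picture shows the bottle held between the fingers at (340,270), above the empty pad at (318,390). It weighs about 2 N, so it is likely the light one. I'll set it back.

Emit:
apply_moves --series '[[[0,0,10],[0,0,0]],[[0,0,15],[0,0,0]],[[0,0,15],[0,0,0]],[[0,0,15],[0,0,0]],[[0,0,15],[0,0,0]],[[0,0,12],[0,0,0]],[[0,0,8],[0,0,0]],[[0,0,5],[0,0,0]],[[0,0,3],[0,0,0]],[[0,0,1.5],[0,0,0]],[[0,0,0.5],[0,0,0]],[[0,0,0],[0,0,0]]]'

```text
t: 7.65
tool_pos: [0.6849, -0.0753, 0.2086]
orientation: [3.043, 0.777, 0.002]
force: [0.9, -0.1, -1.6]
opening: 0.035
gripper_force: 35.0
```

Emit:
apply_moves --series '[[[0,0,0],[0,0,0]],[[0,0,0],[0,0,0]],[[0,0,0],[0,0,0]],[[0,0,0],[0,0,0]]]'

```text
t: 7.98
tool_pos: [0.6846, -0.0752, 0.2081]
orientation: [3.044, 0.777, 0.001]
force: [-0.5, -0.2, -2.3]
opening: 0.0348
gripper_force: 35.0
```

```bash
python3 go.py 0.6845 -0.0751 0.2077
```

```text
t 7.9833 pos [ 0.6846 -0.0752  0.2081] F [-0.51 -0.16 -2.32] op 0.0348 grip 35.0 q [-0.18  0.52  1.38  0.    1.24  0.89]
turn [ 0. -0.  0.] shift [-0.  -0.1  0.4]
```

Emit:
apply_moves --series '[[[0,0,0.4],[0,0,0]],[[0,0,0.4],[0,0,0]],[[0,0,0],[0,0,0]],[[0,0,0],[0,0,0]],[[0,0,0],[0,0,0]],[[0,0,0],[0,0,0]]]'

```text
t: 8.48
tool_pos: [0.6847, -0.0752, 0.2076]
orientation: [3.044, 0.777, 0.001]
force: [-3.5, 0.0, 5.9]
opening: 0.0349
gripper_force: 35.0
```

```bash
python3 go.py 0.6845 -0.0751 0.2077
```

```text
t 8.4833 pos [ 0.6847 -0.0752  0.2076] F [-3.46  0.04  5.87] op 0.0349 grip 35.0 q [-0.18  0.52  1.38  0.    1.24  0.89]
turn [ 0. -0.  0.] shift [-0.1 -0.2 -0.1]
```

Contact now. Release, then rise.

Emit:
apply_moves --series '[[[0,0,0],[0,0,0]],[[0,0,0],[0,0,0]],[[0,0,0],[0,0,0]],[[0,0,0],[0,0,0]],[[0,0,0],[0,0,0]],[[0,0,0],[0,0,0]],[[0,0,0],[0,0,0]],[[0,0,0],[0,0,0]],[[0,0,0],[0,0,0]],[[0,0,0],[0,0,0]],[[0,0,0],[0,0,0]],[[0,0,0],[0,0,0]]]' --claw 1

```text
t: 9.48
tool_pos: [0.6845, -0.0752, 0.2069]
orientation: [-3.044, -0.777, -0.0]
force: [0.7, 0.1, 0.4]
opening: 0.093
gripper_force: 0.0
```

Emit:
apply_moves --series '[[[0,0,-10],[0,0,0]],[[0,0,-20],[0,0,0]],[[0,0,-30],[0,0,0]],[[0,0,-30],[0,0,0]],[[0,0,-30],[0,0,0]],[[0,0,-30],[0,0,0]],[[0,0,0],[0,0,0]],[[0,0,0],[0,0,0]],[[0,0,0],[0,0,0]]]'

```text
t: 10.23
tool_pos: [0.6844, -0.0752, 0.3572]
orientation: [3.044, 0.777, 0.001]
force: [0.0, -0.3, -1.3]
opening: 0.0929
gripper_force: 0.0
```

```bash
python3 go.py 0.518 0.325 0.355; python3 - <<'E'
from h import *
p,_=robot.read_camera("scene")
e=cv2.fitEllipse(cv2.convexHull(blob(p,"blue",(360,177),26)));print(e)
c=cen(blob(p,"orange",(362,157),15));print(c,plane("scene",c,.072))
E
```

```text
t 10.2333 pos [ 0.6844 -0.0752  0.3572] F [ 0.03 -0.27 -1.26] op 0.0929 grip 0.0 q [-0.18  0.39  1.27 -0.    1.48  0.89]
turn [ 0. -0.  0.] shift [  45.6 -431.     2.2]
((359.3408508300781, 177.33444213867188), (18.625242233276367, 27.806705474853516), 94.07699584960938)
[362.76666667 154.71111111] [ 0.68730158 -0.08291788  0.072     ]
```

Emit:
apply_moves --series '[[[2,-15,0],[0,0,0]],[[3,-30,0],[0,0,0]],[[3,-30,0],[0,0,0]],[[3,-30,0],[0,0,0]],[[3,-30,0],[0,0,0]],[[3,-30,0],[0,0,0]],[[3,-30,0],[0,0,0]],[[3,-30,0],[0,0,0]],[[3,-30,0],[0,0,0]],[[3,-30,0],[0,0,0]],[[3,-30,0],[0,0,0]],[[3,-30,0],[0,0,0]]]'

```text
t: 11.28
tool_pos: [0.5479, 0.2462, 0.3553]
orientation: [-3.044, -0.777, 0.004]
force: [1.4, -0.8, 0.2]
opening: 0.0935
gripper_force: 0.0
```

Emit:
apply_moves --series '[[[3,-30,0],[0,0,0]],[[3,-30,0],[0,0,0]],[[4,-26,0],[0,0,0]],[[0,0,0],[0,0,0]],[[0,0,0],[0,0,0]],[[0,0,0],[0,0,0]]]'

```text
t: 11.78
tool_pos: [0.5167, 0.3247, 0.3558]
orientation: [3.043, 0.778, -0.003]
force: [-0.2, -0.1, -0.3]
opening: 0.093
gripper_force: 0.0
```

```bash
python3 go.py 0.518 0.325 0.305; python3 - <<'E'
from h import *
p,_=robot.read_camera("scene");cv2.imwrite("pics/s4.png",p);q=cv2.imread("pics/scene0.png")
for im in(q,p): print(cen(blob(im,"orange",(362,157),15)),cv2.fitEllipse(cv2.convexHull(blob(im,"blue",(360,177),26)))[0])
cv2.imwrite("pics/c4.png",np.hstack([cv2.resize(i[125:200,325:400],(390,390),interpolation=0) for i in(q,p)]))
E
```

```text
t 11.7833 pos [0.5167 0.3247 0.3558] F [-0.23 -0.14 -0.35] op 0.093 grip 0.0 q [ 0.48  0.19  1.52 -0.    1.44  1.55]
turn [0.    0.002 0.001] shift [ 1.3  0.3 50.8]
[362.58695652 156.08695652] (359.16070556640625, 177.3078155517578)
[362.87421384 155.59748428] (359.16070556640625, 177.3078155517578)
```

View pics/c4.png

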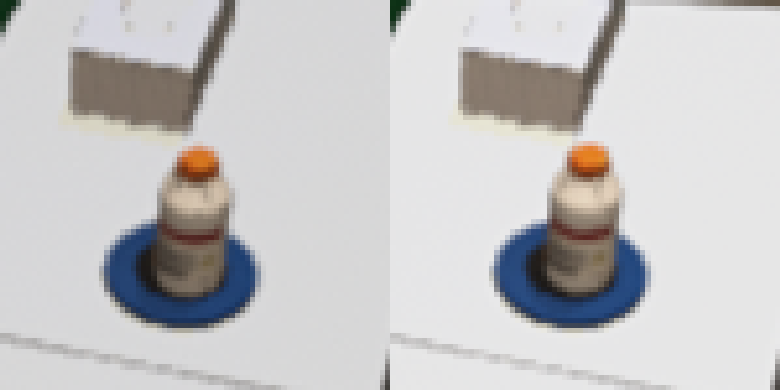

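Left is before and right is after: the blue-pad bottle, cap at about (362.7,156), is upright and back where it stood to within about 0.5 px. Now down onto the yellow-pad bottle.

Emit:
apply_moves --series '[[[1,0,15],[0,0,0]],[[0,0,22],[0,0,0]],[[0,0,22],[0,0,0]],[[0,0,22],[0,0,0]],[[0,0,20],[0,0,0]],[[0,0,18],[0,0,0]],[[0,0,14],[0,0,0]],[[0,0,9],[0,0,0]],[[0,0,4],[0,0,0]],[[0,0,2],[0,0,0]],[[0,0,0],[0,0,0]],[[0,0,0],[0,0,0]]]'

```text
t: 12.83
tool_pos: [0.5189, 0.3253, 0.2101]
orientation: [-3.044, -0.777, -0.003]
force: [0.5, 0.5, 0.0]
opening: 0.0931
gripper_force: 0.0
```

```bash
python3 go.py 0.518 0.325 0.2077; python3 - <<'E'
from h import *
p,_=robot.read_camera("scene");cv2.imwrite("pics/c5.png",cv2.resize(p[220:340,230:350],(600,600),interpolation=2))
E
```

```text
t 12.8333 pos [0.5189 0.3253 0.2101] F [0.52 0.52 0.04] op 0.0931 grip 0.0 q [ 0.48  0.33  1.62 -0.    1.18  1.55]
turn [ 0.    -0.002  0.   ] shift [-0.9 -0.1  2.4]
```

View pics/c5.png

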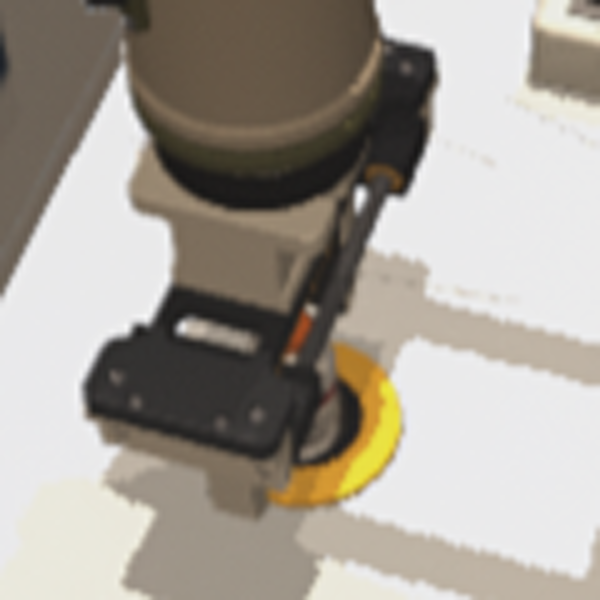

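The picture shows the gripper straddling the bottle, with the body at (315,430) beside the near finger at (240,490) and nothing touching. Close the fingers.

Emit:
apply_moves --series '[[[0,0,0],[0,0,0]],[[0,0,0],[0,0,0]],[[0,0,0],[0,0,0]],[[0,0,0],[0,0,0]],[[0,0,0],[0,0,0]],[[0,0,0],[0,0,0]],[[0,0,0],[0,0,0]],[[0,0,0],[0,0,0]],[[0,0,0],[0,0,0]],[[0,0,0],[0,0,0]],[[0,0,0],[0,0,0]],[[0,0,0],[0,0,0]]]' --claw 0.2 --newtons 40

```text
t: 13.88
tool_pos: [0.5183, 0.3251, 0.2089]
orientation: [-3.044, -0.777, 0.0]
force: [-0.8, -0.9, 0.6]
opening: 0.035
gripper_force: 40.0
```

```bash
python3 go.py 0.518 0.325 0.2077
```

```text
t 13.8833 pos [0.5183 0.3251 0.2089] F [-0.78 -0.93  0.64] op 0.035 grip 40.0 q [0.48 0.33 1.63 0.   1.18 1.55]
turn [-0.  0.  0.] shift [-0.3 -0.   1.2]
```

Emit:
apply_moves --series '[[[0,0,-5],[0,0,0]],[[0,0,-10],[0,0,0]],[[0,0,-15],[0,0,0]],[[0,0,-15],[0,0,0]],[[0,0,-15],[0,0,0]],[[0,0,-15],[0,0,0]],[[0,0,-15],[0,0,0]],[[0,0,-10],[0,0,0]],[[0,0,0],[0,0,0]],[[0,0,0],[0,0,0]],[[0,0,0],[0,0,0]],[[0,0,0],[0,0,0]]]'

```text
t: 14.88
tool_pos: [0.5178, 0.3249, 0.3074]
orientation: [3.043, 0.777, -0.004]
force: [0.5, -0.2, -4.2]
opening: 0.0351
gripper_force: 40.0
```

Emit:
apply_moves --series '[[[0,0,0],[0,0,0]],[[0,0,0],[0,0,0]],[[0,0,0],[0,0,0]],[[0,0,0],[0,0,0]],[[0,0,0],[0,0,0]],[[0,0,0],[0,0,0]]]'

```text
t: 15.38
tool_pos: [0.5183, 0.3251, 0.3089]
orientation: [3.044, 0.777, 0.0]
force: [0.4, -0.6, -4.2]
opening: 0.0349
gripper_force: 40.0
```

```bash
python3 - <<'E'
from h import *
f=[]
for i in range(8):
    p,_=robot.read_camera("scene");f.append(robot.read_state()["force"])
print(np.mean(f,0),np.std(f,0))
E
python3 go.py 0.5625 0.0622 0.3077
```

```text
[-0.18302076 -0.29071068 -4.09004834] [0.76938352 0.65614704 0.28370302]
t 15.7833 pos [0.5183 0.3251 0.309 ] F [-0.3  -1.13 -4.35] op 0.0352 grip 40.0 q [0.48 0.22 1.56 0.   1.36 1.55]
turn [-0. -0.  0.] shift [-87.1 252.    1.3]
```

The weights are 4.1 N on yellow against 2.0 N on blue, so the yellow bottle is the heavier. I'll carry it to the reader.

Emit:
apply_moves --series '[[[-4,11,0],[0,0,0]],[[-8,23,0],[0,0,0]],[[-9,26,0],[0,0,0]],[[-9,26,0],[0,0,0]],[[-9,26,0],[0,0,0]],[[-9,26,0],[0,0,0]],[[-9,26,0],[0,0,0]],[[-9,26,0],[0,0,0]],[[-8,24,0],[0,0,0]],[[-7,19,0],[0,0,0]],[[-4,12,0],[0,0,0]],[[-2,6,0],[0,0,0]]]'

```text
t: 16.78
tool_pos: [0.5624, 0.0611, 0.3091]
orientation: [3.044, 0.774, 0.0]
force: [0.5, -0.2, -5.1]
opening: 0.0352
gripper_force: 40.0
```

Emit:
apply_moves --series '[[[0,0,0],[0,0,0]],[[0,0,0],[0,0,0]],[[0,0,0],[0,0,0]],[[0,0,0],[0,0,0]],[[0,0,0],[0,0,0]],[[0,0,0],[0,0,0]]]'

```text
t: 17.28
tool_pos: [0.5622, 0.0639, 0.3089]
orientation: [-3.043, -0.779, 0.0]
force: [0.8, -0.3, -3.7]
opening: 0.0348
gripper_force: 40.0
```

```bash
python3 go.py 0.5625 0.0622 0.288
```

```text
t 17.2833 pos [0.5622 0.0639 0.3089] F [ 0.84 -0.34 -3.71] op 0.0348 grip 40.0 q [0.02 0.1  1.69 0.   1.34 1.09]
turn [-0.     0.     0.001] shift [-0.5  1.6 20.9]
```

Emit:
apply_moves --series '[[[-0.5,1,4],[0,0,0]],[[0,0.5,6],[0,0,0]],[[0,0,6],[0,0,0]],[[0,0,3],[0,0,0]],[[0,0,2],[0,0,0]],[[0,0,0],[0,0,0]],[[0,0,0],[0,0,0]],[[0,0,0],[0,0,0]],[[0,0,0],[0,0,0]],[[0,0,0],[0,0,0]],[[0,0,0],[0,0,0]],[[0,0,0],[0,0,0]]]'

```text
t: 18.28
tool_pos: [0.5626, 0.0616, 0.2881]
orientation: [3.044, 0.777, 0.0]
force: [-0.4, 1.0, -3.1]
opening: 0.0344
gripper_force: 40.0
```

```bash
python3 go.py 0.5625 0.0622 0.288; python3 - <<'E'
from h import *
p,_=robot.read_camera("scene");t,_=robot.read_camera("top")
cv2.imwrite("pics/c6.png",np.hstack([cv2.resize(p[120:270,290:410],(400,500),interpolation=2),cv2.resize(t[170:290,320:416],(400,500),interpolation=2)]))
E
```

```text
t 18.2833 pos [0.5626 0.0616 0.2881] F [-0.36  0.98 -3.13] op 0.0344 grip 40.0 q [ 0.02  0.12  1.71 -0.    1.3   1.09]
turn [ 0. -0.  0.] shift [ 0.2 -0.6  0.1]
```

View pics/c6.png

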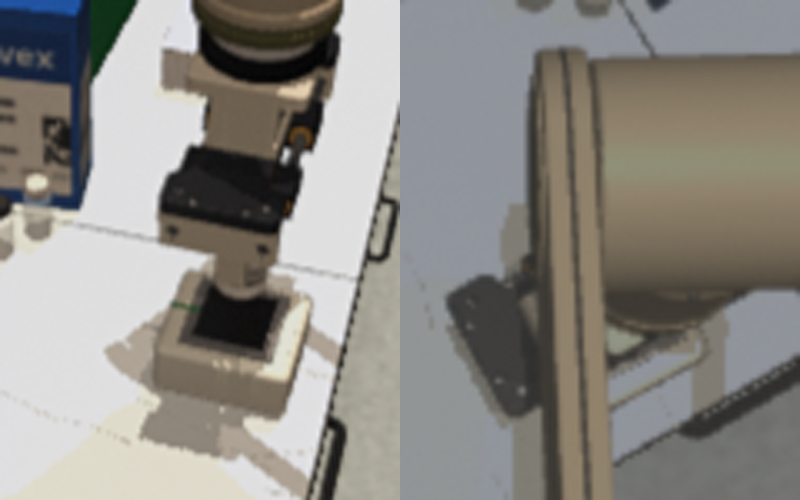

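The left crop shows the bottle's lower edge at about (247,298), clear above the window centred at (238,320). In the top view the arm hides it. I'll check the height and centring by projection.

```bash
python3 - <<'E'
from h import *
c=robot.calibration("scene");E=c["extrinsics"];s=robot.read_state()["tool_pos"]
for z in(.08,.085,.09):
    a=np.linspace(0,6.28,60);P=np.c_[s[0]+.018*np.cos(a),s[1]+.018*np.sin(a),0*a+z]@E[:3,:3].T+E[:3,3]
    u=P[:,:2]/P[:,2:]*c["fx"]+[c["cx"],c["cy"]];k=u[:,1].argmax()
    print(z,"low",(u[k]-[290,120])*400/120,"cols",(u[:,0].min()-290)*400/120,(u[:,0].max()-290)*400/120)
E
```

```text
0.08 low [237.96381306 302.92109092] cols 210.5376968669977 263.60134392813904
0.085 low [238.50995062 297.69831894] cols 210.9704574516985 264.241336774521
0.09 low [239.06040216 292.43429184] cols 211.40659351713737 264.886330047172
```

The projection agrees: the foot is at z ≈ 0.085, about 35 mm above the window and centred. I'll hand it in.

```bash
python3 -c "
from plant import robot
print(abs(robot.read_state()['dq']).max());print(robot.close_job())"
```

```text
0.0019435754933367748
the job is handed in; nothing more can be done
None
```

The yellow-pad bottle is the heavier (about 4.1 N against 2.0 N), so I handed in with it held upright and still about 35 mm above the middle of the reader window; the lighter bottle stands back in its place on the blue pad.

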